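# Seat the brass blank and hold the chasing fixture locked

### The job

Lay the brass blank with the cut-out corner flat and square in the matching pocket of the chasing fixture and let go of it. Then press the fixture's spring-return lever down by its wooden paddle, past the first two clicks to the third and lowest one, so that the keeper slides over the edge of the blank, and finish while still holding the paddle down there with the gripper. Leave the disc, the hammer, the jar and the tin where they are.

Things in the scene. Friction and masses are not known exactly. Their poses are not given: they have to be found in the camera images.
- blank: flat brass blank, 54 (x) by 84 (y) by 14 mm thick, 0.3 to 0.6 kg, flat on the bench left or right of the fixture; its (+x,+y) corner has a rectangular cut-out 18 (x) by 22 (y) mm. Origin: underside, centre of the full 54 x 84 rectangle; z up. Yaw starts within 0.5 rad of the world axes (fixture's within 0.3): no half turn needed. Grip across the 54 mm width at mid length
- fixture: grey steel fixture fixed to the bench: bed plate 200 (x) by 250 (y -120 to 130) by 12 mm thick. Origin on the bench under the bed, z up. Pocket on its +y half; lever on its -y half (along x, hinge at the far +x end between cheeks 95 mm high, paddle at the near -x end); between them a casing x -20 to 90, y -48 to -8, 48 mm high
- pocket (a point): centre of the pocket floor, at (0,70,12) mm in the fixture's frame, axes alike. The blank fits with 2 mm play all round when its axes match, cut-out over the filled (+x,+y) corner. Dark steel walls 9 mm above the floor, 45 degree lead-in on the upper 5 mm; 44 mm gaps amid the +x and -x long sides let the fingers down. The seated blank stands 5 mm above the walls
- lever_angle (a joint): lever angle (rad): 0 = up at rest, grows as the paddle goes down. Clicks at 0.155, 0.31, 0.465; stop at 0.48. The spring always returns it to 0. Paddle force peaks near 9, 13 and 16 N and drops 4 to 5 N before each click; 13 N holds the third. Hinge along y at (70,-75,75) mm in the fixture's frame; paddle centre 150 mm from it, 0.23 rad above level at 0, as far below at 0.46 (68 mm down)
- lever: the lever: flat steel bar 16 mm wide with a dark wooden paddle on its free end, 56 (along the bar) by 46 by 12 mm thick. Origin on its hinge axis; axes as the fixture's at rest, turning with the lever; at rest the bar rises towards the paddle at 0.23 rad
- paddle_top (a point): centre of the paddle's top face, where to press from above; about 115 mm above the bench at rest, 47 mm at the third click
- keeper_tip (a point): middle of the lower front edge of the steel keeper, a bar 30 mm wide and 6 mm thick that the lever drives along the fixture's +y: at rest 10 mm from the fixture's x axis (clear of the pocket), at the third click 38 mm, 2 mm above and 10 mm over the edge of a seated blank
- disc: round brass disc, 64 mm diameter, 14 mm thick, on the bench on the other side of the fixture than the blank; to be left alone
- hammer: hammer 260 mm long lying beyond the fixture; to be left alone
- jar: glass jar with steel lid, 64 mm diameter, 90 mm high, left and beyond; to be left alone
- tin: tin, 74 mm diameter, 85 mm high, right and beyond; to be left alone

How it is judged:
By the outcome, as a careful person would: the job done as asked, in the order asked, and still so for the second after the job is handed in, while the arm keeps its last pose, push and grip.
It also fails if it takes over 58 s, if anything falls off the work surface, if the arm or the gripper's body presses on something with over 40 N, if the wrist force passes 120 N, or if a joint passes its speed limit or range.

### The arm

A 7-joint arm with a two-finger parallel gripper is mounted at the origin on the work surface. World frame = base frame: x ahead of the robot, y to its left, z up, the work surface at z = 0. Lengths are in mm, angles in rad, forces in N, time in s.
With the tool pointing down it reaches from about 425 to 875 mm from the base axis. Payload 4.7 kg.
Tool frame: the origin (TCP) lies between the finger pads; the fingertips stand ctrl.tip_reach ahead of it and the grasp point (between the pads) is the TCP (ctrl.tip_reach is the distance from the TCP to the fingertips, in mm); z points along the fingers, y is the line along which they close (so a half turn about z gives the same grasp; the last joint's range is limited). The gripper opens to 87 mm and grips with 3 to 60 N. Pads are 19 mm wide; open, the fingers measure 117 mm over their backs; the gripper's body (75 mm by 190 mm) begins 51 mm behind the grasp point.
Start: joints at [1.279, 0.321, -0.07, 1.45, 0.023, 1.371, -0.057], TCP at [195.667, -619.87, 241.587] pointing down, gripper open.
Joint ranges: [-2.86, 2.86], [-0.3, 2.09], [-1.38, 1.24], [0.06, 2.45], [-1.56, 4.7], [0.09, 2.05], [-2.69, 2.69]. Speed limits (rad/s): [2.57, 2.57, 3.14, 3.14, 3.14, 3.14, 3.14].

### API

Orientations are given as a 3x3 rotation matrix whose columns are the frame's x, y, z axes.
In Python, from bench import ctrl, snapshot, camera_params, close_job, models gives the robot as it stands.
- The arm moves only by the tool play_rows, never from a script. Its argument "deltas" is a list of rows, each a list of 5 numbers: the finger opening in mm, from 0 to 87, then the shift along the tool's x, y, z in mm, then the turn about the tool's z in degrees. In form: [[hand, x, y, z, twist], ...]. A call has 1 to 10 rows; each row is the pose to reach, as a shift and turn from the pose commanded when the call began, along the tool's axes at that moment; what a row does not reach only later rows make up. A row lasts 1/10 s, in which the tool goes at most 50 mm and 8.59 degrees, less where a joint would pass 70% of its speed; a pose out of reach is approached as far as the arm can. A call with a gripper value outside its range is refused whole. The fingers move at their own pace and stop on an object; "grip_force" is the grip in N (left out, the last holds). Time passes only in rows, so rows that repeat a pose let the fingers close. It gives the time, the measured TCP pose, the force, the opening and the grip force at its end, in the units of the state.
- ctrl.sense(): the state, without advancing time (a new reading comes with each control period).
- snapshot(name): name is "scene" or "top" or "wrist"; returns (picture, depth): 384x512x3 uint8, red, green, blue; 384x512 float32, mm along the optical axis (not along the pixel's ray), 0 where there is no reading.
- camera_params(name): a dict with "K" (3x3 intrinsics, pixels), "dist" ([k1, k2, p1, p2, k3] as OpenCV has them; the pictures are not rectified), "T" (4x4, takes a point from camera to world coordinates); the wrist camera has in their place "T_tool_cam" (4x4, takes a point from camera to tool coordinates, whose origin is the TCP and whose axes are the flange's). Camera axes: x right, y up, looking along -z (the intrinsics and any distortion apply to the point x, -y, -z); pixel columns grow to the right and rows downward; lengths in mm; the calibration is good to about 2 mm. A picture is of the moment at which its call begins: read the wrist's pose just before it. camera_params takes no time and is no camera call.
- close_job(): hands the job in; it is judged then, once.
Trained networks look in the newest picture that a camera, given by its name, has taken for a name from the list of things; names that differ only in an ending like _2 or _b are one class to them, and where a whole thing is asked for, a point or a joint stands for the part that bears it (a point fixed in the world has none). Each returns a list of dicts, best first, with "score" (0 to 1); they miss things now and then, are a little off and sometimes report something else, mostly with a low value. They report only what shows in the picture. A call takes as long as a camera call.
- models.trace(camera, thing): "region" (384x512 bool, what is visible of it).
- models.tip_of(camera, thing): "point" ([x, y, z] in mm, in world coordinates, good to about 4 mm: a listed point, or the origin of a listed thing).
The state is a dict: "time": time; "q": joint angles; "qd": joint speeds; "effort": joint torques, N m; "tool_pos": TCP position; "orientation": TCP orientation; "contact_force": force on the tool from outside, world axes, zero at the start; "torque": the same for the moment, N m; "width": opening from 0.0 (shut) to 1.0 (fully open); "gripper_force": force on a finger pad.
Only numpy, scipy, OpenCV 4.12 (cv2) and the standard library are available. Lean on these libraries where they do the work, as an engineer would, in place of code of your own. Each camera call takes 0.05 s, during which the arm holds its last target. There are 200 camera calls.

## Working session

There is one attempt and no reset: what is moved stays moved. The work goes in short steps, Python scripts to look and compute and a tool call to move; the robot and the scene stay as the last step left them, time stands still between calls to the robot, and variables do not carry over. Pictures are saved under pics/ and viewed, at most 10 in all, crops included, and the job is handed in when it is done.

Besides the shell and the picture viewer there is one more tool, called after "Call:" as name(argument=value, ...), one argument or row to a line, values as JSON. play_rows: Moves the arm, as the interface text tells. Its arguments: {"type":"object","properties":{"deltas":{"type":"array"},"grip_force":{"type":"number"}},"required":["deltas"]}

```bash
mkdir -p pics; cat > h.py <<'E'
import numpy as np, cv2
from bench import ctrl, snapshot, camera_params, close_job, models
def cloud(name, depth, mask, T=None):
    """world points of masked pixels"""
    p=camera_params(name); v,u=np.nonzero(mask&(depth>0)); d=depth[v,u]
    n=cv2.undistortPoints(np.c_[u,v].astype(float)[:,None],np.array(p["K"]),np.array(p["dist"]))[:,0]
    P=np.c_[n[:,0]*d,-n[:,1]*d,-d,np.ones(len(d))]
    if T is None: T=np.array(p["T"])
    return (P@T.T)[:,:3]
def wristT():
    s=ctrl.sense(); A=np.eye(4); A[:3,:3]=s["orientation"]; A[:3,3]=s["tool_pos"]
    return A@np.array(camera_params("wrist")["T_tool_cam"])
E
python3 - <<'E'
from h import *
s=ctrl.sense(); print(s["tool_pos"],np.round(s["orientation"],3).tolist(),ctrl.tip_reach,s["width"])
for c in ("top","scene"):
    im,d=snapshot(c); cv2.imwrite(f"pics/{c}1.png",im[:,:,::-1])
    for t in ("blank","fixture","disc","pocket","paddle_top","keeper_tip","lever","jar","tin","hammer"):
        r=models.tip_of(c,t); print(c,t,[(np.round(x["point"],1).tolist(),round(x["score"],2)) for x in r[:2]])
    r=models.trace(c,"blank")
    if r:
        P=cloud(c,d,r[0]["region"]); P=P[(P[:,2]>8)&(P[:,2]<22)]
        print("blank",r[0]["score"],len(P),np.median(P,0),cv2.minAreaRect(P[:,:2].astype(np.float32)))
print(ctrl.sense()["time"])
E
```

```text
[ 195.46748603 -619.39276838  240.46025317] [[0.954, 0.301, -0.001], [0.301, -0.954, 0.002], [-0.0, -0.002, -1.0]] 19.0 1.0013645595565557
top blank [([462.7, -325.6, -3.6], 0.67)]
top fixture [([585.1, -31.9, -2.8], 0.81)]
top disc [([489.7, 316.2, -0.2], 0.85)]
top pocket [([589.5, 40.5, 12.1], 0.68), ([492.3, -92.8, 116.1], 0.16)]
top paddle_top [([492.6, -91.6, 113.5], 0.94)]
top keeper_tip [([586.0, -15.1, 32.9], 0.63), ([627.0, -410.3, -0.0], 0.5)]
top lever [([640.3, -117.1, 77.1], 0.96)]
top jar [([623.7, 374.1, -1.9], 0.58)]
top tin [([626.9, -410.6, -3.0], 0.93)]
top hammer [([818.4, -37.8, -3.6], 0.86), ([582.8, -30.6, -1.3], 0.48)]
blank 0.73 578 [ 459.0547703  -328.12468045   14.87186559] ((461.0103454589844, -325.0062255859375), (54.32843017578125, 85.9966812133789), 23.640531539916992)
scene blank [([456.4, -325.1, 1.8], 0.81), ([596.2, 41.5, 14.3], 0.2)]
scene fixture [([581.6, -29.2, 0.6], 0.88)]
scene disc [([458.2, -324.0, 1.4], 0.64), ([496.9, 322.2, -2.7], 0.58)]
scene pocket [([593.1, 38.1, 12.7], 0.62)]
scene paddle_top [([494.2, -86.7, 113.7], 0.72)]
scene keeper_tip []
scene lever [([629.5, -113.6, 75.4], 0.81), ([812.2, -33.7, -0.0], 0.65)]
scene jar [([621.2, 371.6, -4.9], 0.6), ([631.6, -412.8, -0.5], 0.2)]
scene tin [([630.1, -415.2, -0.9], 0.89), ([579.9, -25.7, 1.3], 0.68)]
scene hammer [([813.6, -32.8, -1.3], 0.95)]
blank 0.76 386 [ 462.44071859 -334.02567262   13.07298024] ((461.51434326171875, -327.3858337402344), (55.38825607299805, 90.7646484375), 25.972515106201172)
1.2
```

View pics/top1.png

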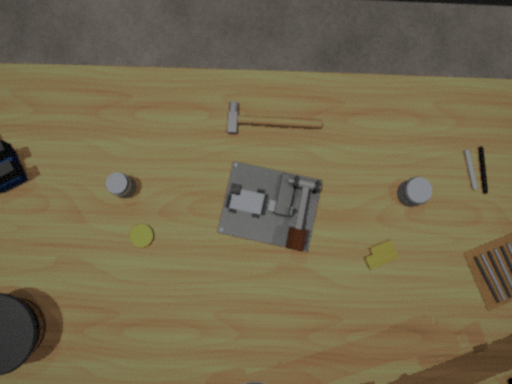

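```bash
python3 - <<'E'
from h import *
im,d=snapshot("top")
P=cloud("top",d,np.ones(d.shape,bool))
m=(abs(P[:,0]-585)<150)&(abs(P[:,1]+30)<160)&(P[:,2]>8)&(P[:,2]<16)
print("bed",m.sum(),cv2.minAreaRect(P[m][:,:2].astype(np.float32)))
a=models.tip_of("top","fixture")[0]["point"]
print(np.array(camera_params("wrist")["T_tool_cam"]).round(3).tolist())
E
```

```text
bed 4008 ((588.9869995117188, -32.291259765625), (317.2239685058594, 292.94232177734375), 87.04008483886719)
[[-0.001, 0.967, 0.255, 67.758], [1.0, 0.001, 0.0, 1.224], [-0.0, 0.255, -0.967, -144.21], [0.0, 0.0, 0.0, 1.0]]
```

The top picture shows the blank at about (380,254) with its cut-out towards the upper left, which is +x,+y. The fixture is at (270,205), the pocket at (247,201) and the paddle at (296,239). Next I move over the blank for a closer look.

Call:
play_rows(
  deltas=[
    [87, 34, -20, 4, -8.5],
    [87, 68, -40, 8, -17],
    [87, 103, -60, 12, -25.5],
    [87, 137, -80, 16, -34],
    [87, 171, -100, 20, -42.5],
    [87, 205, -120, 24, -51],
    [87, 240, -140, 28, -59.5],
    [87, 274, -160, 32, -68],
    [87, 308, -180, 36, -76.5],
    [87, 342, -200, 40, -85],
  ],
)

```text
time: 2.3
tool_pos: [462.5, -325.0, 201.7]
orientation: [[-0.223, 0.975, 0.0], [0.975, 0.223, -0.001], [-0.001, 0.0, -1.0]]
contact_force: [-0.7, -0.7, -0.0]
width: 1.0
gripper_force: 0.0
```

Call:
play_rows(
  deltas=[
    [87, 0, 0, 0, -6],
    [87, 0, 0, 0, -11],
    [87, 0, 0, 0, -11],
    [87, 0, 0, 0, -11],
  ],
)

```text
time: 2.7
tool_pos: [461.5, -326.5, 201.7]
orientation: [[-0.397, 0.918, 0.0], [0.918, 0.397, -0.0], [-0.0, 0.0, -1.0]]
contact_force: [-0.3, 0.3, -0.4]
width: 1.0
gripper_force: 0.0
```

```bash
cat > wb.py <<'E'
from h import *
import sys
T=wristT(); s=ctrl.sense(); im,d=snapshot("wrist"); cv2.imwrite(f"pics/{sys.argv[1]}.png",im[:,:,::-1])
R=np.array(s["orientation"]); p=np.array(s["tool_pos"]); print("tcp",p.round(1),R.round(3).tolist(),s["time"])
r=models.trace("wrist","blank")[0]; print(r["score"],models.tip_of("wrist","blank")[:1])
np.savez("wb.npz",reg=r["region"],d=d,T=T)
P=cloud("wrist",d,r["region"],T); h=np.median(P[:,2]); Q=P[abs(P[:,2]-h)<4]
c,sz,a=cv2.minAreaRect(Q[:,:2].astype(np.float32)); print("top z",h,"c",c,sz,a, "in tool",(R.T@(np.r_[c,h]-p)).round(1))
E
python3 wb.py w1
```

```text
tcp [ 461.5 -326.5  201.7] [[-0.397, 0.918, 0.0], [0.918, 0.397, -0.0], [-0.0, 0.0, -1.0]] 2.7
0.68 [{'point': [458.5, -323.8, -1.5], 'score': 0.81}]
top z 15.147028996420573 c (457.96649169921875, -327.557373046875) (53.94810485839844, 83.71382141113281) 23.53041648864746 in tool [  0.4  -3.7 186.5]
```

Call:
play_rows(
  deltas=[
    [87, 0, -1, 40, 0],
    [87, 0, -3, 80, 0],
    [87, 0, -4, 115, 0],
    [87, 0, -4, 140, 0],
    [87, 0, -4, 158, 0],
    [87, 0, -4, 170, 0],
    [87, 0, -4, 176, 0],
    [87, 0, -4, 178, 0],
    [87, 0, -4, 178, 0],
    [87, 0, -4, 178, 0],
  ],
  grip_force=40,
)

```text
time: 3.85
tool_pos: [458.6, -328.2, 24.5]
orientation: [[-0.399, 0.917, 0.001], [0.917, 0.399, -0.001], [-0.002, 0.001, -1.0]]
contact_force: [0.8, 0.5, 0.2]
width: 0.998
gripper_force: 0.0
```

Call:
play_rows(
  deltas=[
    [70, 0, 0, 0, 0],
    [60, 0, 0, 0, 0],
    [50, 0, 0, 0, 0],
    [45, 0, 0, 0, 0],
    [45, 0, 0, 0, 0],
    [45, 0, 0, 0, 0],
    [45, 0, 0, 0, 0],
    [45, 0, 0, 0, 0],
  ],
  grip_force=40,
)

```text
time: 4.65
tool_pos: [458.4, -327.6, 23.6]
orientation: [[-0.399, 0.917, 0.001], [0.917, 0.399, 0.0], [-0.0, 0.001, -1.0]]
contact_force: [2.3, 0.3, -0.7]
width: 0.616
gripper_force: 40.0
```

Call:
play_rows(
  deltas=[
    [45, 0, 0, -5, 0],
    [45, 0, 0, -20, 0],
    [45, 0, 0, -45, 0],
    [45, 0, 0, -80, 0],
    [45, 0, 0, -115, 0],
    [45, 0, 0, -145, 0],
    [45, 0, 0, -165, 0],
    [45, 0, 0, -175, 0],
    [45, 0, 0, -177, 0],
  ],
)

```text
time: 5.55
tool_pos: [458.0, -328.1, 201.9]
orientation: [[-0.399, 0.917, 0.001], [0.917, 0.399, -0.002], [-0.002, 0.0, -1.0]]
contact_force: [0.2, 0.3, -4.9]
width: 0.614
gripper_force: 40.0
```

Call:
play_rows(
  deltas=[
    [45, 12, 12, 0, 2],
    [45, 35, 35, 0, 5],
    [45, 65, 65, 0, 10],
    [45, 98, 98, 0, 15],
    [45, 130, 131, 0, 20],
    [45, 160, 163, 0, 25],
    [45, 190, 193, 0, 30],
    [45, 212, 215, 0, 33],
    [45, 224, 228, 0, 35],
    [45, 229, 233, 0, 35],
  ],
)

```text
time: 6.55
tool_pos: [579.6, -21.8, 199.0]
orientation: [[0.195, 0.981, -0.003], [0.981, -0.195, 0.002], [0.001, -0.003, -1.0]]
contact_force: [-0.6, 0.1, -4.8]
width: 0.609
gripper_force: 40.0
```

```bash
cat > wf.py <<'E'
from h import *
import sys
ctrl.sense(); T=wristT(); s=ctrl.sense(); im,d=snapshot("wrist"); cv2.imwrite(f"pics/{sys.argv[1]}.png",im[:,:,::-1])
print("tcp",s["tool_pos"].__class__,np.round(s["tool_pos"],1),np.round(s["orientation"],3).tolist(),s["time"],s["width"],np.round(s["contact_force"],1))
for t in ("pocket","fixture","keeper_tip","paddle_top","blank","lever"):
    print(t,[(np.round(x["point"],1).tolist(),round(x["score"],2)) for x in models.tip_of("wrist",t)[:2]])
np.savez(f"{sys.argv[1]}.npz",im=im,d=d,T=T)
P=cloud("wrist",d,np.ones(d.shape,bool),T); print(np.histogram(P[:,2],bins=np.arange(-10,220,5)))
E
python3 wf.py w2
```

```text
tcp <class 'numpy.ndarray'> [579.6 -21.8 199. ] [[0.195, 0.981, -0.003], [0.981, -0.195, 0.002], [0.001, -0.003, -1.0]] 6.55 0.6093079874658476 [-0.6  0.1 -4.8]
pocket [([595.0, 39.0, 12.0], 0.84)]
fixture []
keeper_tip []
paddle_top []
blank [([578.2, -15.9, 176.3], 0.86)]
lever []
(array([    0,  4958, 64939,   249, 24726,  2200,  4357,  3714,   101,
         111,   124,  1151,   107,     3,     5,    14,    36,    80,
         161,   107,     3,     1,     6,    90,   196,     0,     0,
           0,     0,     0,     0,     0,     0,     0,     0,     0,
           0,   136,   285,  2818,  8097,   204,   229,   250,   199]), array([-10,  -5,   0,   5,  10,  15,  20,  25,  30,  35,  40,  45,  50,
        55,  60,  65,  70,  75,  80,  85,  90,  95, 100, 105, 110, 115,
       120, 125, 130, 135, 140, 145, 150, 155, 160, 165, 170, 175, 180,
       185, 190, 195, 200, 205, 210, 215]))
```

View pics/w2.png

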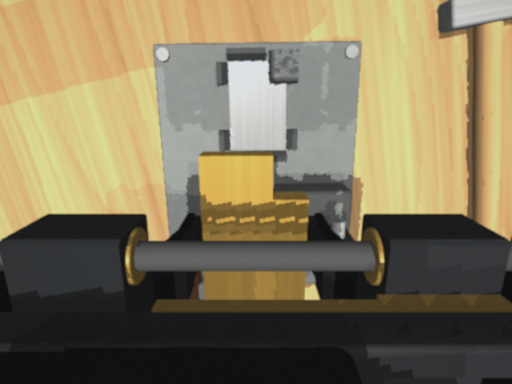

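The wrist picture shows the pocket's white floor at u 228–287, v 60–152, with the filled corner at (285,65). The held blank is below it, around (255,200), and its cut-out is on the same upper-right side. Now I fit the geometry.

```bash
cat > fit.py <<'E'
from h import *
import sys
z=np.load(sys.argv[1]+".npz"); im,d,T=z["im"],z["d"],z["T"]; s=ctrl.sense(); R=np.array(s["orientation"]);p=np.array(s["tool_pos"])
P=cloud("wrist",d,np.ones(d.shape,bool),T); v,u=np.nonzero(d>0)
col=im[v,u].astype(int); sat=col.max(1)-col.min(1)
bed=(P[:,2]>8)&(P[:,2]<17)&(sat<40)&(v<160)
m=np.zeros(d.shape,np.uint8); m[v[bed],u[bed]]=1; m=cv2.morphologyEx(m,cv2.MORPH_OPEN,np.ones((5,5)))
bed&=m[v,u]>0
c,sz,a=cv2.minAreaRect(P[bed][:,:2].astype(np.float32)); print("bed",c,sz,a,np.median(P[bed][:,2]))
B=cv2.boxPoints((c,sz,a)); print(B.round(1).tolist())
fl=bed&(col.min(1)>150)&(u>215)&(u<300)&(v>50)
m[:]=0; m[v[fl],u[fl]]=1; m=cv2.morphologyEx(m,cv2.MORPH_OPEN,np.ones((5,5))); fl&=m[v,u]>0
c,sz,a=cv2.minAreaRect(P[fl][:,:2].astype(np.float32)); print("floor",c,sz,a,fl.sum(),"tool",(R.T@(np.r_[c,12]-p)).round(1))
bl=(P[:,2]>p[2]-20)&(P[:,2]<p[2]-2)&(sat>60)&(v<215)
Q=(P[bl]-p)@R; print("blank in tool: z",np.percentile(Q[:,2],[5,50,95]))
Q=Q[abs(Q[:,2]-np.median(Q[:,2]))<3]
for lo in range(-28,28,6):
    k=(Q[:,1]>lo)&(Q[:,1]<lo+6)
    if k.sum()>20: print(lo,"xmax",np.percentile(Q[k,0],99).round(1))
for lo in range(-10,42,6):
    k=(Q[:,0]>lo)&(Q[:,0]<lo+6)
    if k.sum()>20: print("x",lo,"y",np.percentile(Q[k,1],[1,99]).round(1))
# floor in fixture-yaw frame: extents by row
for yaw in (-0.19,-0.2,-0.21):
    c_,s_=np.cos(yaw),np.sin(yaw); F=P[fl][:,:2]@np.array([[c_,-s_],[s_,c_]])
    print(yaw,np.percentile(F,[0.5,99.5],axis=0).round(1).tolist())
E
python3 fit.py w2
```

```text
bed (632.4716796875, 35.956539154052734) (130.33006286621094, 285.7964782714844) 84.52739715576172 13.179337832250042
[[484.0, -15.300000190734863], [768.5, -42.5], [780.9000244140625, 87.19999694824219], [496.3999938964844, 114.5]]
floor (598.2659912109375, 30.891128540039062) (97.70928192138672, 71.3183822631836) 80.28013610839844 4790 tool [ 60.4   6.6 188.2]
blank in tool: z [ 8.7925264   9.83379947 12.40283615]
-28 xmax 46.1
-22 xmax 46.1
-16 xmax 46.1
-10 xmax 46.2
-4 xmax 46.2
2 xmax 46.2
8 xmax 24.4
14 xmax 24.4
20 xmax 24.5
x 14 y [-28.4  23.6]
x 20 y [-28.4  24.1]
x 26 y [-28.8   6.5]
x 32 y [-28.8   6.3]
x 38 y [-28.9   6.2]
-0.19 [[546.5, 97.5], [615.2, 191.3]]
-0.2 [[544.8, 103.7], [614.1, 197.0]]
-0.21 [[543.1, 109.8], [613.1, 202.6]]
```

```bash
cat > fit2.py <<'E'
from h import *
z=np.load("w2.npz"); im,d,T=z["im"],z["d"],z["T"]; s=ctrl.sense(); R=np.array(s["orientation"]);p=np.array(s["tool_pos"])
P=cloud("wrist",d,np.ones(d.shape,bool),T); v,u=np.nonzero(d>0); col=im[v,u].astype(int)
Q=(P-p)@R
bed=(Q[:,2]>183)&(Q[:,2]<191)&(u>140)&(u<375)&(v<150)&(col.max(1)-col.min(1)<40)
# far edge & side edges in tool frame
def edge(sel,ax,oth,side,lo,hi):
    pts=[]
    for b in np.arange(lo,hi,4):
        k=sel&(Q[:,oth]>b)&(Q[:,oth]<b+4)
        if k.sum()>15: pts.append((b+2,np.percentile(Q[k,ax],99.5 if side>0 else 0.5)))
    pts=np.array(pts); f=np.polyfit(pts[:,0],pts[:,1],1); r=pts[:,1]-np.polyval(f,pts[:,0]); k=abs(r-np.median(r))<1.5
    f=np.polyfit(pts[k,0],pts[k,1],1); return f.round(4),k.sum(),len(k),(pts[k,1]-np.polyval(f,pts[k,0])).std().round(2)
print("far edge x(y)",edge(bed,0,1,1,-80,90))
print("left y(x)",edge(bed,1,0,-1,50,115)); print("right y(x)",edge(bed,1,0,1,50,115))
print("brightness",[im[v0,u0].tolist() for v0,u0 in ((100,258),(70,245),(140,258),(100,190),(120,330))])
bl=(Q[:,2]>7)&(Q[:,2]<13)&(v<200)&(col.max(1)-col.min(1)>60)&(Q[:,0]>15)
A=np.c_[Q[bl][:,:2],np.ones(bl.sum())]; print("blank plane",np.linalg.lstsq(A,Q[bl][:,2],rcond=None)[0])
A=np.c_[Q[bed][:,:2],np.ones(bed.sum())]; print("bed plane",np.linalg.lstsq(A,Q[bed][:,2],rcond=None)[0])
E
python3 fit2.py; python3 -c "
import cv2;i=cv2.imread('pics/w2.png')[35:205,140:380];cv2.imwrite('pics/w2c.png',cv2.resize(i,(768,544),interpolation=2))"
```

```text
far edge x(y) (array([1.840000e-02, 1.246907e+02]), np.int64(43), 43, np.float64(0.32))
left y(x) (array([-2.40000e-02, -9.65094e+01]), np.int64(17), 17, np.float64(0.28))
right y(x) (array([-9.00000e-03,  9.87063e+01]), np.int64(17), 17, np.float64(0.34))
brightness [[217, 217, 215], [219, 225, 228], [197, 197, 195], [149, 152, 148], [141, 146, 141]]
blank plane [6.14427397e-05 8.59302844e-03 9.92364181e+00]
bed plane [-1.31937041e-03 -1.68821495e-04  1.87073485e+02]
```

View pics/w2c.png

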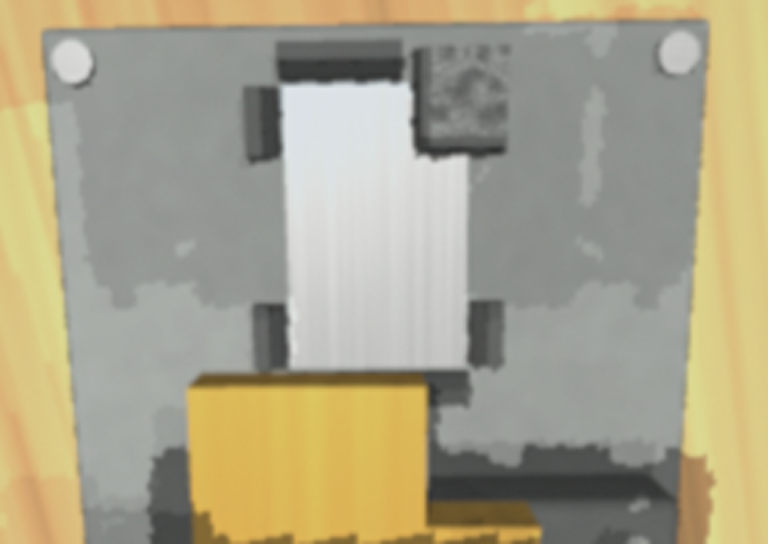

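The crop shows the bed edges, pocket walls and held blank clearly, and the blank is already nearly parallel to the pocket. Next I hover just above the pocket and compare the two at close range.

Call:
play_rows(
  deltas=[
    [45, 8, 0, 5, 0],
    [45, 24, 0, 20, -1],
    [45, 42, 0, 45, -1],
    [45, 55, 0, 75, -1],
    [45, 61, 0, 100, -1],
    [45, 64, 0, 118, -1],
    [45, 64, 0, 128, -1],
    [45, 64, 0, 132, -1],
    [45, 64, 0, 132, -1],
    [45, 64, 0, 132, -1],
  ],
)

```text
time: 7.9
tool_pos: [593.7, 37.8, 69.5]
orientation: [[0.182, 0.983, 0.002], [0.983, -0.182, -0.0], [0.0, 0.002, -1.0]]
contact_force: [0.5, 0.2, -5.4]
width: 0.614
gripper_force: 40.0
```

```bash
python3 wf.py w3 | head -2; python3 -c "
import cv2;i=cv2.imread('pics/w3.png')[0:230,90:400];cv2.imwrite('pics/w3c.png',cv2.resize(i,None,fx=2.5,fy=2.5,interpolation=2))"
```

```text
tcp <class 'numpy.ndarray'> [593.7  37.8  69.5] [[0.182, 0.983, 0.002], [0.983, -0.182, -0.0], [0.0, 0.002, -1.0]] 7.9 0.6138927963241063 [ 0.5  0.2 -5.4]
pocket []
```

View pics/w3c.png

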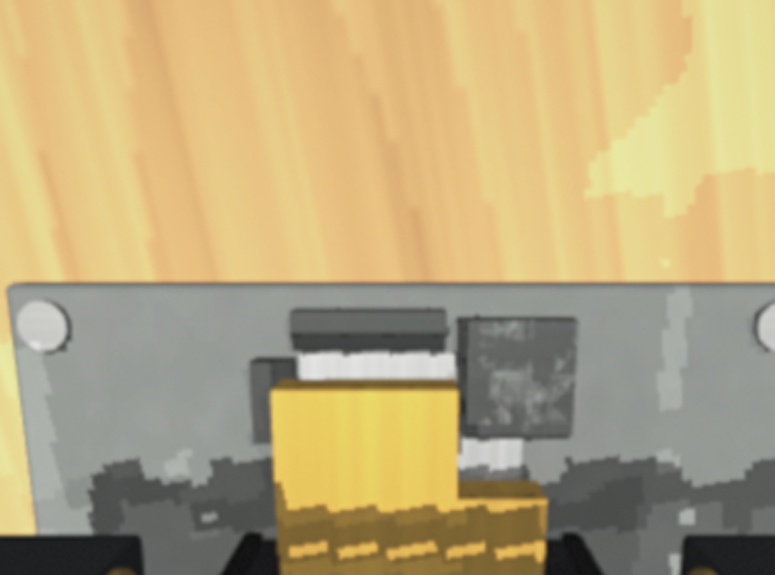

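The crop (scale 2.5, offset u=90) shows the floor strip at cols 298–455 with its top edge at row 352. The floor patch beside the filled block ends at col 522. On the blank, the front edge is at row 388, the left edge at col 272, the cut side at col 459, the step at row 498 and the right edge at col 546. I convert these to tool coordinates.

```bash
cat > px.py <<'E'
from h import *
p=camera_params("wrist"); K,D,T=np.array(p["K"]),np.array(p["dist"]),np.array(p["T_tool_cam"])
def at(u,v,zt):
    n=cv2.undistortPoints(np.array([[[u,v]]],float),K,D)[0,0]; r=T[:3,:3]@np.array([n[0],-n[1],-1]); o=T[:3,3]
    return (o+r*(zt-o[2])/r[2])
def crop(c,r,zt): return at(90+(c+.5)/2.5-.5,(r+.5)/2.5-.5,zt).round(2)[:2]
E
python3 - <<'E'
from px import *
z=np.load("w3.npz"); d=z["d"]
for n,c,r in (("floor",375,366),("floor2",490,455),("blank",365,440),("bed",200,400)):
    u,v=90+c/2.5,r/2.5; w=d[int(v)-2:int(v)+3,int(u)-2:int(u)+3]; q=np.median(w); print(n,q, "tool z",[zz for zz in range(0,80) if abs((np.linalg.inv(T)@np.r_[at(u,v,zz),1])[2]+q)<0.6])
F=57.0; Bz=9.6
print("floor L",crop(298,366,F),"R(block)",crop(456,366,F),"top",crop(375,352,F),"R29",crop(522,455,F),"y22",crop(490,439,F))
print("blank front",crop(365,388,Bz),"left",crop(272,400,Bz),"left low",crop(276,480,Bz),"cutside",crop(459,400,Bz),crop(458,480,Bz),"step",crop(510,498,Bz),"right",crop(546,510,Bz))
E
```

```text
floor 200.46626 tool z [56]
floor2 206.63388 tool z [56]
blank 157.07648 tool z [9]
bed 203.09637 tool z [56]
floor L [ 39.16 -29.32] R(block) [39.13 10.25] top [42.64 -9.99] R29 [16.11 27.57] y22 [20.35 19.22]
blank front [41.57 -9.84] left [ 39.24 -27.88] left low [ 23.12 -27.81] cutside [39.21  8.32] [23.1   8.35] step [19.35 18.79] right [16.82 26.09]
```

The blank and pocket agree to about 0.5 mm in both axes, and the yaw is aligned. I lower it.

Call:
play_rows(
  deltas=[
    [45, 0, 0, 3, 0],
    [45, 0, 0, 8, 0],
    [45, 0, 0, 13, 0],
    [45, 0, 0, 17, 0],
    [45, 0, 0, 20, 0],
    [45, 0, 0, 23, 0],
    [45, 0, 0, 25, 0],
    [45, 0, 0, 27, 0],
    [45, 0, 0, 28, 0],
    [45, 0, 0, 28, 0],
  ],
)

```text
time: 9.25
tool_pos: [592.8, 37.9, 40.4]
orientation: [[0.182, 0.983, -0.0], [0.983, -0.182, -0.0], [-0.0, -0.0, -1.0]]
contact_force: [-0.2, 0.3, -5.9]
width: 0.613
gripper_force: 40.0
```

Call:
play_rows(
  deltas=[
    [45, 0, 0, 1, 0],
    [45, 0, 0, 2, 0],
    [45, 0, 0, 3, 0],
    [45, 0, 0, 4, 0],
    [45, 0, 0, 5, 0],
    [45, 0, 0, 5, 0],
    [45, 0, 0, 5, 0],
    [45, 0, 0, 5, 0],
  ],
)

```text
time: 10.05
tool_pos: [592.9, 37.9, 35.7]
orientation: [[0.182, 0.983, 0.0], [0.983, -0.182, -0.0], [-0.0, 0.0, -1.0]]
contact_force: [-0.9, -1.0, -2.9]
width: 0.615
gripper_force: 40.0
```

Call:
play_rows(
  deltas=[
    [56, 0, 0, 0, 0],
    [60, 0, 0, 0, 0],
    [66, 0, 0, 0, 0],
    [72, 0, 0, 0, 0],
    [72, 0, 0, 0, 0],
    [72, 0, 0, 0, 0],
    [72, 0, 0, 0, 0],
  ],
)

```text
time: 10.75
tool_pos: [592.9, 37.9, 35.5]
orientation: [[0.182, 0.983, -0.0], [0.983, -0.182, -0.0], [-0.0, 0.0, -1.0]]
contact_force: [-0.6, -0.5, 1.0]
width: 0.826
gripper_force: 0.0
```

Call:
play_rows(
  deltas=[
    [72, 0, 0, -4, 0],
    [72, 0, 0, -14, 0],
    [72, 0, 0, -35, 0],
    [72, 0, 0, -65, 0],
    [72, 0, 0, -100, 0],
    [72, -8, 0, -130, 0],
    [72, -18, 0, -155, 0],
    [72, -25, 0, -170, 0],
    [72, -25, 0, -175, 0],
    [72, -25, 0, -175, 0],
  ],
)

```text
time: 11.75
tool_pos: [588.5, 13.5, 210.8]
orientation: [[0.182, 0.983, 0.001], [0.983, -0.182, 0.0], [0.0, 0.001, -1.0]]
contact_force: [-0.8, 0.4, -0.0]
width: 0.827
gripper_force: 0.0
```

```bash
python3 wf.py w4 | head -7; python3 - <<'E'
from h import *
z=np.load("w4.npz"); d,T=z["d"],z["T"]
r=models.trace("wrist","blank")[0]; P=cloud("wrist",d,r["region"],T); h=np.median(P[:,2]); Q=P[abs(P[:,2]-h)<4]
A=np.c_[Q[:,:2]-Q[:,:2].mean(0),np.ones(len(Q))]
print(r["score"],"z",h,cv2.minAreaRect(Q[:,:2].astype(np.float32)),"plane",np.linalg.lstsq(A,Q[:,2],rcond=None)[0].round(4))
E
```

```text
tcp <class 'numpy.ndarray'> [588.5  13.5 210.8] [[0.182, 0.983, 0.001], [0.983, -0.182, 0.0], [0.0, 0.001, -1.0]] 11.75 0.8268841879840151 [-0.8  0.4 -0. ]
pocket []
fixture [([580.6, -29.7, -0.7], 0.92)]
keeper_tip [([585.1, -21.3, 27.4], 0.82)]
paddle_top [([493.9, -87.7, 118.9], 0.64)]
blank [([589.2, 41.0, 14.2], 0.93)]
lever [([640.3, -119.4, 80.9], 0.84)]
0.57 z 27.168716760021795 ((591.9489135742188, 37.15357971191406), (84.01277923583984, 53.9866943359375), 79.63378143310547) plane [ 0.00000e+00 -1.10000e-03  2.71808e+01]
```

View pics/w4.png

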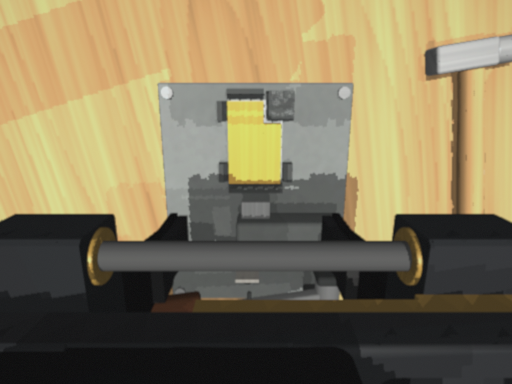

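The picture shows the blank seated in the pocket at (228–282, 100–185), with the filled block in its cut-out at (281,104). It is flat, its top height is right, and its yaw matches the fixture's. Now I move over the paddle with closed fingers.

Call:
play_rows(
  deltas=[
    [50, -5, -3, 0, 0],
    [30, -20, -13, 3, 0],
    [10, -42, -28, 8, 0],
    [0, -65, -44, 15, 0],
    [0, -88, -59, 25, 0],
    [0, -106, -71, 35, 0],
    [0, -116, -78, 44, 0],
    [0, -120, -81, 50, 0],
    [0, -120, -81, 50, 0],
    [0, -120, -81, 50, 0],
  ],
  grip_force=20,
)

```text
time: 13.15
tool_pos: [487.7, -89.0, 160.8]
orientation: [[0.181, 0.984, 0.001], [0.984, -0.181, 0.001], [0.001, 0.001, -1.0]]
contact_force: [0.0, 0.2, -0.8]
width: 0.039
gripper_force: 0.0
```

```bash
python3 - <<'E'
from h import *
s=ctrl.sense(); print(s["tool_pos"],s["width"],s["contact_force"])
im,d=snapshot("top"); im2,d2=snapshot("scene"); cv2.imwrite("pics/s5.png",im2[:,:,::-1])
for c,dd in (("top",d),("scene",d2)):
    print(c,models.tip_of(c,"paddle_top")[:1],models.tip_of(c,"lever")[:1])
E
```

```text
[487.68443447 -88.9854681  160.81952361] 0.03867675340146063 [ 0.03549816  0.15460514 -0.80169453]
top [] [{'point': [636.2, -116.3, 77.0], 'score': 0.73}]
scene [{'point': [581.7, -29.1, -0.1], 'score': 0.74}] [{'point': [631.5, -114.2, 74.8], 'score': 0.82}]
```

View pics/s5.png

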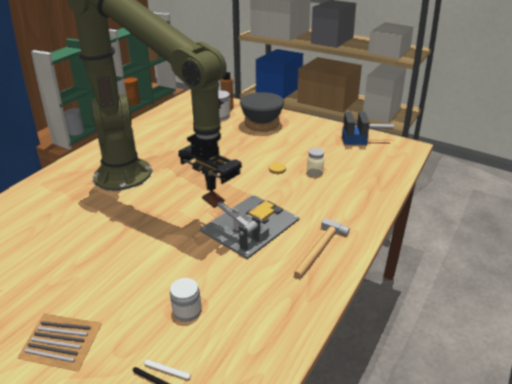

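The scene picture shows the closed fingers at (212,183) straight above the dark paddle at (212,198). The blank sits in the fixture at (263,210). I press down.

Call:
play_rows(
  deltas=[
    [0, 0, 0, 6, 0],
    [0, 0, 0, 14, 0],
    [0, 0, 0, 20, 0],
    [0, 0, 0, 24, 0],
    [0, 0, 0, 28, 0],
    [0, 0, 0, 32, 0],
    [0, 0, 0, 36, 0],
    [0, 0, 0, 40, 0],
    [0, 0, 0, 44, 0],
    [0, 0, 0, 48, 0],
  ],
)

```text
time: 14.45
tool_pos: [485.5, -89.6, 112.5]
orientation: [[0.182, 0.983, -0.004], [0.983, -0.182, 0.0], [-0.0, -0.004, -1.0]]
contact_force: [-5.7, 1.4, 9.6]
width: 0.007
gripper_force: 4.6
```

Call:
play_rows(
  deltas=[
    [0, 0, 0, 4, 0],
    [0, 0, 0, 8, 0],
    [0, 0, 0, 12, 0],
    [0, 0, 0, 16, 0],
    [0, 0, 0, 20, 0],
    [0, 0, 0, 24, 0],
    [0, 0, 0, 27, 0],
    [0, 0, 0, 30, 0],
    [0, 0, 0, 33, 0],
    [0, 0, 0, 34, 0],
  ],
)

```text
time: 15.45
tool_pos: [485.3, -89.5, 79.1]
orientation: [[0.182, 0.983, -0.004], [0.983, -0.182, -0.0], [-0.001, -0.004, -1.0]]
contact_force: [-8.0, 2.2, 13.8]
width: 0.006
gripper_force: 7.5
```

Call:
play_rows(
  deltas=[
    [0, 0, 0, 2, 0],
    [0, 0, 0, 4, 0],
    [0, 0, 0, 6, 0],
    [0, 0, 0, 6, 0],
  ],
)

```text
time: 15.85
tool_pos: [486.0, -89.7, 72.9]
orientation: [[0.182, 0.983, -0.002], [0.983, -0.182, -0.0], [-0.001, -0.002, -1.0]]
contact_force: [-5.1, 1.0, 9.3]
width: 0.009
gripper_force: 5.3
```

Call:
play_rows(
  deltas=[
    [0, 0, 0, 1, 0],
    [0, 0, 0, 2, 0],
    [0, 0, 0, 2, 0],
  ],
)

```text
time: 16.15
tool_pos: [486.4, -89.7, 71.1]
orientation: [[0.182, 0.983, -0.002], [0.983, -0.182, -0.0], [-0.0, -0.002, -1.0]]
contact_force: [-4.1, 1.3, 9.5]
width: 0.002
gripper_force: 5.2
```

Call:
play_rows(
  deltas=[
    [0, 0, 0, 1, 0],
    [0, 0, 0, 2, 0],
    [0, 0, 0, 2, 0],
  ],
)

```text
time: 16.45
tool_pos: [486.6, -89.8, 69.3]
orientation: [[0.182, 0.983, -0.001], [0.983, -0.182, -0.0], [-0.001, -0.001, -1.0]]
contact_force: [-4.4, 0.4, 9.0]
width: 0.009
gripper_force: 5.6
```

Call:
play_rows(
  deltas=[
    [0, 0, 0, 1, 0],
    [0, 0, 0, 1, 0],
  ],
)

```text
time: 16.65
tool_pos: [486.8, -89.8, 68.4]
orientation: [[0.182, 0.983, -0.001], [0.983, -0.182, -0.0], [-0.001, -0.001, -1.0]]
contact_force: [-4.3, 1.0, 10.5]
width: 0.003
gripper_force: 5.8
```

Call:
play_rows(
  deltas=[
    [0, 0, 0, 1, 0],
    [0, 0, 0, 1, 0],
  ],
)

```text
time: 16.85
tool_pos: [486.9, -89.8, 67.5]
orientation: [[0.182, 0.983, -0.001], [0.983, -0.182, -0.001], [-0.001, -0.001, -1.0]]
contact_force: [-5.3, 0.1, 11.9]
width: 0.001
gripper_force: 6.1
```

```bash
cat > ck.py <<'E'
from h import *
import sys
s=ctrl.sense(); print(np.round(s["tool_pos"],1),np.round(s["contact_force"],1),s["time"])
T=wristT(); im,d=snapshot("wrist"); cv2.imwrite(f"pics/{sys.argv[1]}.png",im[:,:,::-1])
print("keeper",models.tip_of("wrist","keeper_tip")[:1])
P=cloud("wrist",d,np.ones(d.shape,bool),T)
o=np.array([580.2,-30.9]); F=np.c_[(P[:,:2]-o)@np.array([[.983,.182],[-.182,.983]]),P[:,2]]
for nm,z0 in (("blank top/keeper y by z, |x|<10",0),):
    k=(abs(F[:,0])<10)&(F[:,1]>0)&(F[:,1]<60)
    for y in range(0,60,4):
        q=k&(F[:,1]>=y)&(F[:,1]<y+4)
        if q.sum()>5: print(y,q.sum(),np.median(F[q,2]).round(1))
im,d=snapshot("scene"); print(models.tip_of("scene","keeper_tip")[:1])
P=cloud("scene",d,np.ones(d.shape,bool)); F=np.c_[(P[:,:2]-o)@np.array([[.983,.182],[-.182,.983]]),P[:,2]]
k=(F[:,0]>-50)&(F[:,0]<55)&(abs(F[:,1]+75)<8)&(F[:,2]>30)&(F[:,2]<110)
for x in range(-50,55,10):
    q=k&(F[:,0]>=x)&(F[:,0]<x+10)
    if q.sum(): print("bar",x+5,q.sum(),F[q,2].max().round(1),np.median(F[q,2]).round(1))
E
python3 ck.py w6
```

```text
[486.9 -89.8  67.5] [-5.3  0.1 11.9] 16.85
keeper [{'point': [589.4, 7.6, 29.0], 'score': 0.78}]
0 326 35.0
4 324 35.0
8 333 35.0
12 353 35.0
16 324 35.1
20 349 35.1
24 339 35.1
28 350 35.1
32 352 35.0
36 166 28.8
40 183 26.9
[{'point': [583.3, 7.2, 26.2], 'score': 0.4}]
bar -45 12 55.6 53.5
bar -35 10 59.7 55.4
bar -25 8 59.8 56.6
bar -15 9 62.9 61.1
bar -5 7 63.5 61.8
bar 5 12 66.8 64.8
bar 15 10 71.7 67.7
bar 25 12 72.1 69.5
bar 35 9 74.6 71.9
bar 45 9 75.0 73.4
bar 55 3 76.1 75.1
```

Call:
play_rows(
  deltas=[
    [0, 0, 0, 0.5, 0],
    [0, 0, 0, 1, 0],
    [0, 0, 0, 1, 0],
  ],
)

```text
time: 17.35
tool_pos: [487.0, -89.9, 66.7]
orientation: [[0.182, 0.983, -0.0], [0.983, -0.182, -0.001], [-0.001, -0.0, -1.0]]
contact_force: [-4.1, 1.1, 12.0]
width: 0.01
gripper_force: 6.5
```

Call:
play_rows(
  deltas=[
    [0, 0, 0, 0.5, 0],
    [0, 0, 0, 1, 0],
    [0, 0, 0, 1, 0],
  ],
)

```text
time: 17.65
tool_pos: [487.1, -89.9, 65.8]
orientation: [[0.182, 0.983, -0.0], [0.983, -0.182, -0.001], [-0.001, -0.0, -1.0]]
contact_force: [-5.3, 0.3, 13.2]
width: 0.004
gripper_force: 6.9
```

Call:
play_rows(
  deltas=[
    [0, 0, 0, 0.5, 0],
    [0, 0, 0, 1, 0],
    [0, 0, 0, 1, 0],
  ],
)

```text
time: 17.95
tool_pos: [487.3, -89.9, 65.0]
orientation: [[0.182, 0.983, 0.0], [0.983, -0.182, -0.001], [-0.001, 0.0, -1.0]]
contact_force: [-4.3, 0.3, 13.3]
width: 0.004
gripper_force: 7.3
```

Call:
play_rows(
  deltas=[
    [0, 0, 0, 0.5, 0],
    [0, 0, 0, 1, 0],
    [0, 0, 0, 1, 0],
  ],
)

```text
time: 18.25
tool_pos: [487.4, -89.9, 64.1]
orientation: [[0.182, 0.983, 0.0], [0.983, -0.182, -0.001], [-0.001, 0.001, -1.0]]
contact_force: [-5.1, 1.4, 14.8]
width: 0.006
gripper_force: 7.7
```

```bash
python3 ck.py w7
```

```text
[487.4 -89.9  64.1] [-5.1  1.4 14.8] 18.25
keeper [{'point': [590.1, 7.0, 25.3], 'score': 0.61}]
0 342 34.9
4 351 34.9
8 330 35.0
12 365 35.0
16 329 35.1
20 357 35.0
24 365 35.0
28 358 34.9
32 379 35.0
36 208 34.8
40 81 27.0
[{'point': [585.2, 7.1, 28.3], 'score': 0.48}]
bar -45 10 54.5 50.9
bar -35 6 54.5 53.1
bar -25 11 57.5 55.0
bar -15 11 59.7 57.7
bar -5 6 63.4 62.4
bar 5 11 66.8 63.6
bar 15 9 67.1 63.7
bar 25 9 70.9 68.9
bar 35 10 74.7 70.4
bar 45 6 75.2 73.8
bar 55 4 76.0 75.5
```

Call:
play_rows(
  deltas=[
    [0, 0, 0, 0.5, 0],
    [0, 0, 0, 1, 0],
    [0, 0, 0, 1, 0],
  ],
)

```text
time: 18.75
tool_pos: [487.7, -90.0, 63.3]
orientation: [[0.182, 0.983, 0.001], [0.983, -0.182, -0.001], [-0.001, 0.001, -1.0]]
contact_force: [-4.9, 0.9, 15.7]
width: 0.006
gripper_force: 8.1
```

Call:
play_rows(
  deltas=[
    [0, 0, 0, 0.5, 0],
    [0, 0, 0, 1, 0],
    [0, 0, 0, 1, 0],
  ],
)

```text
time: 19.05
tool_pos: [487.7, -90.0, 63.1]
orientation: [[0.182, 0.983, 0.001], [0.983, -0.182, -0.001], [-0.001, 0.001, -1.0]]
contact_force: [-6.6, 1.2, 21.3]
width: 0.005
gripper_force: 11.3
```

Call:
play_rows(
  deltas=[
    [0, 0, 0, 0.5, 0],
    [0, 0, 0, 1, 0],
    [0, 0, 0, 1, 0],
  ],
)

```text
time: 19.35
tool_pos: [487.8, -90.0, 62.8]
orientation: [[0.182, 0.983, 0.0], [0.983, -0.182, -0.002], [-0.002, 0.001, -1.0]]
contact_force: [-8.6, 2.0, 27.7]
width: 0.004
gripper_force: 14.6
```

The position stalled and the force jumped, so the lever is on its stop, past the third click. I ease off 1 mm and check.

Call:
play_rows(
  deltas=[
    [0, 0, 0, -0.5, 0],
    [0, 0, 0, -1, 0],
    [0, 0, 0, -1, 0],
    [0, 0, 0, -1, 0],
    [0, 0, 0, -1, 0],
  ],
)

```text
time: 19.85
tool_pos: [487.7, -90.0, 63.1]
orientation: [[0.182, 0.983, 0.001], [0.983, -0.182, -0.001], [-0.001, 0.001, -1.0]]
contact_force: [-6.6, 0.9, 20.7]
width: 0.002
gripper_force: 11.3
```

```bash
python3 ck.py w8 | head -14; python3 - <<'E'
from h import *
for t in ("disc","jar","tin","hammer"): 
    r=models.tip_of("scene",t); print(t,[np.round(x["point"],0).tolist() for x in r[:2]])
i=cv2.imread("pics/w8.png"); cv2.imwrite("pics/w8c.png",cv2.resize(i[0:250,:],None,fx=1.5,fy=1.5))
E
```

```text
[487.7 -90.   63.1] [-6.6  0.9 20.7] 19.85
keeper [{'point': [590.2, 10.5, 29.0], 'score': 0.75}]
0 364 35.1
4 331 35.0
8 353 35.0
12 364 35.0
16 349 35.1
20 354 35.1
24 367 35.0
28 368 35.0
32 374 35.1
36 232 34.9
40 39 26.8
[{'point': [631.7, -114.8, 77.4], 'score': 0.68}]
disc [[493.0, 321.0, -5.0], [592.0, 41.0, 11.0]]
jar [[621.0, 372.0, -7.0]]
tin [[628.0, -412.0, -0.0]]
hammer [[813.0, -34.0, 0.0]]
```

View pics/w8c.png

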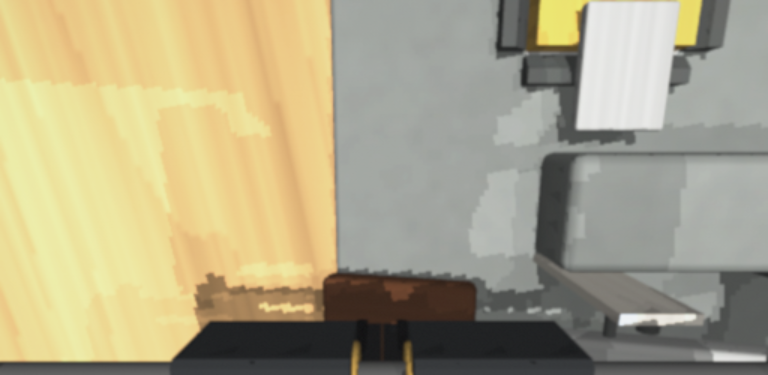

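The picture shows the keeper (580–680, 0–130) lying over the blank's edge, and the fingers pressing the paddle at (400,300). The disc, jar, tin and hammer are unmoved, so I hand the job in.

```bash
python3 -c "
from bench import close_job; print(close_job())"
```

```text
the job is handed in; nothing more can be done
None
```

The blank lies flat and square in the pocket and has been let go, the gripper is holding the lever on its stop past the third click with the keeper over the blank's edge, and the job is handed in at about 20 s (no verdict was returned).

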